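# Clamp the printed gear in the gauge with the slip-clutch knob

## Task

Lay the orange printed gear flat on the bed of the blue clamping gauge between its two jaws and let go of it. Then gently press the black push-and-turn knob down and turn it clockwise until the gear is clamped and the slip clutch lets go: let it slip by about an eighth to a quarter of a turn and no more, then release the knob. Close the jaw only with the knob, and leave the other things on the worktop where they are.

Things in the scene. Friction and masses are not known exactly. Their poses are not given: they have to be found in the camera images.
- gear: Orange printed spur gear, 40 mm across, rim 10 mm high (small hub to 14 mm), 15 to 31 g, loose, lying flat. Origin at the centre of its underside, z up along its axis.
- gauge: Clamping gauge fixed to the worktop: dark base plate 74 x 236 x 12 mm, origin at the centre of its underside, z up; its y axis is the clamp axis. Fixed anvil: block 36 mm wide, y = 85 to 111 mm, top z = 52 mm. Knob axis at x = 0, y = -80 mm, on a blue housing 62 x 66 mm with its top at z = 56 mm.
- bed (a point): Point on the gauge's bed, (0, 58, 32) mm in the gauge's frame, where the middle of the gear's underside may be laid. The bed is a raised steel bar 26 mm wide in the gauge's x, y = 15 to 85 mm, 20 mm above the base plate; fingers closing along the gauge's x straddle it.
- jaw: Moving steel jaw: 30 mm wide face piece on a 60 mm wide carriage, top at z = 50 mm; slides along the gauge's +y to the anvil. Origin at worktop height, axes as the gauge; clamping face 10 mm to the +y side of it. The opening to the anvil starts 9 to 15 mm wider than the gear. One radian of clutch shaft, clockwise, closes it 8 mm; friction holds it where left.
- knob_top (a point): Centre of the top of the black push-and-turn knob, vertical axis, may be gripped at any yaw: a ribbed round hub 30 mm in diameter, 33 mm high, on a 56 mm flange whose upper side is 33 mm below this point. A weak spring (1 to 3 N) holds it up; when up it turns idly and drives nothing.
- clutch (a joint): Slip of the clutch since the start, rad; grows while the knob, pressed down and turned clockwise (seen from above), slips past the stalled shaft. Closing the free jaw takes about 0.11 N m; with the gear clamped the clutch slips at about 0.22 N m, clamp force then about 14 N. Wanted in the end: 0.4 to 1.6.
- black_cap: Black ribbed cap 42 mm across, 14 mm high, bystander; origin at the centre of its underside.
- nozzle_jar: Small lidded jar 45 mm across, 43 mm high, bystander; origin at the centre of its underside.
- cutter: Green snap-off cutter 17 x 158 x 12 mm lying flat along its y, bystander; origin under its middle.
- disc (a point): Middle of the gauge's housing top (z = 56 mm), under the knob; fixed. Here sits the drive disc. The knob meets it when pushed down some 1 to 9 mm (hidden, differs each time); the disc then yields about 0.13 mm per N. At least 7 to 9 N on it carries the clutch's torque, so some 12 to 16 N of push from the hand is right; more than 22 N on the disc damages it.
There are look-alikes about, which are no part of the job. There is more than one size of the gauge; the one meant has the size given above. Of the things like the gear, leave any that is white; of the rest the smaller one is meant.

How it is judged:
By the outcome, as a careful person would: the job done as asked, in the order asked, and still so for the second after the job is handed in, with the robot touching nothing.
It also fails if it takes over 72 s, if anything falls off the work surface, if the arm or the gripper's body presses on something with over 40 N, if the wrist force passes 120 N, or if a joint passes its speed limit or range.

## Robot

A 6-joint arm with a two-finger parallel gripper is mounted at the origin on a cart in front of the work surface, level with it; the furniture and walls round the work are solid. World frame = base frame: x ahead of the robot, y to its left, z up, the work surface at z = 0. Lengths are in m, angles in degrees, forces in N, time in s.
With the tool pointing down it reaches from about 0.325 to 0.75 m from the base axis. Payload 7.6 kg.
Tool frame: the origin (TCP) lies at the centre of the arm's flange, where the gripper is bolted on; the fingertips stand 173 mm ahead of it and the grasp point (between the pads) lies ctrl.tcp_to_grasp ahead of it (ctrl.tcp_to_grasp is the distance from the TCP to the grasp point, in m); z points along the fingers, y is the line along which they close (so a half turn about z gives the same grasp; the last joint's range is limited). The gripper opens to 85 mm and grips with 20 to 120 N. Pads are 22 mm wide; open, the fingers measure 114 mm over their backs; the gripper's body (76 mm by 85 mm) begins 54 mm behind the grasp point. The pads swing forward as they close: fully open they stand 13 mm farther back than shut.
Start: joints at [69.54, 2.991, 80.254, -0, 96.75, -4.028], TCP at [0.148, 0.504, 0.405] pointing down, gripper open.
Joint ranges: [-166.34, 166.34], [-52.06, 124.39], [6.96, 135.62], [-60.46, 240.46], [14.63, 156.25], [-167.68, 167.68]. Speed limits (degrees/s): [147.25, 147.25, 172.46, 180, 180, 180].

## Interface

Orientations are given as a 3x3 rotation matrix whose columns are the frame's x, y, z axes.
In Python, from workcell import ctrl gives the robot as it stands.
- The arm moves only by the tool arm_command, never from a script. Its argument "targets" is a list of rows, each a list of 4 numbers: the shift along the tool's x, y, z in mm, then the turn about the tool's z in rad. In form: [[dx, dy, dz, yaw], ...]. A call has 1 to 5 rows; each row shifts and turns the commanded pose from where the row before left it, along the tool's axes as they then stand; what a row does not reach is not made up. A row lasts 1/8 s, in which the tool goes at most 62.5 mm and 10.7 degrees, less where a joint would pass 70% of its speed; a pose out of reach is approached as far as the arm can. A call with a gripper value outside its range is refused whole. "fingers" is the finger opening in mm, from 0 to 85.4, set as the call begins (left out, the last holds). The fingers move at their own pace and stop on an object; "grip_force" is the grip in N (left out, the last holds). Time passes only in rows, so rows that do not move let the fingers close. It gives the time, the measured TCP pose, the force, the opening and the grip force at its end, in the units of the state.
- ctrl.sense(): the state, without advancing time (a new reading comes with each control period).
- ctrl.grab_frame(name): name is "side" or "top" or "wrist"; returns (picture, depth): 400x640x3 uint8, red, green, blue; 400x640 float32, m along the optical axis (not along the pixel's ray), 0 where there is no reading.
- ctrl.camera_params(name): a dict with "fx", "fy", "cx", "cy" (pixels), "R" (3x3) and "t" (3): a world point X has camera coordinates R X + t. Camera axes: x right, y down, z forward; pixel columns grow to the right and rows downward; lengths in m; the calibration is good to about 2 mm. A picture is of the moment at which its call begins: read the wrist's pose just before it. camera_params takes no time and is no camera call; for the wrist camera it gives the pose at the moment of the call.
- ctrl.finish_job(): hands the job in; it is judged then, once.
The state is a dict: "t": time; "qpos": joint angles; "joint_velocities": joint speeds; "effort": joint torques, N m; "eef_pos": TCP position; "eef_rot": TCP orientation; "force": force on the tool from outside, world axes, zero at the start; "moment": the same for the moment, N m; "gripper_width": finger opening in m; "finger_force": force on a finger pad.
Only numpy, scipy, OpenCV 4.12 (cv2) and the standard library are available. Lean on these libraries where they do the work, as an engineer would, in place of code of your own. Each camera call takes 0.05 s, during which the arm holds its last target. There are 200 camera calls.

## Working session

There is one attempt and no reset: what is moved stays moved. The work goes in short steps, Python scripts to look and compute and a tool call to move; the robot and the scene stay as the last step left them, time stands still between calls to the robot, and variables do not carry over. Pictures are saved under pics/ and viewed, at most 10 in all, crops included, and the job is handed in when it is done.

Besides the shell and the picture viewer there is one more tool, called after "Request:" as name([rows], argument=value, ...), one row to a line, values as JSON. arm_command: Moves the arm, as the interface text tells. Its arguments: {"type":"object","properties":{"targets":{"type":"array"},"fingers":{"type":"number"},"grip_force":{"type":"number"}},"required":["targets"]}

```bash
mkdir -p pics; cat > h.py <<'E'
import numpy as np, cv2
from workcell import ctrl
def grab(n):
    p=ctrl.camera_params(n); im,d=ctrl.grab_frame(n); return im,d,p
def ray(p,u,v):
    R=np.array(p["R"]);t=np.array(p["t"]);c=-R.T@t
    d=R.T@np.array([(u-p["cx"])/p["fx"],(v-p["cy"])/p["fy"],1.]);return c,d
def plane(p,u,v,z):
    c,d=ray(p,u,v);return c+d*(z-c[2])/d[2]
def pt(p,dep,u,v):
    c,d=ray(p,u,v);return c+d*dep
def cloud(p,D):
    v,u=np.mgrid[:D.shape[0],:D.shape[1]]
    R=np.array(p["R"]);t=np.array(p["t"])
    X=np.stack([(u-p["cx"])/p["fx"]*D,(v-p["cy"])/p["fy"]*D,D],-1)
    return (X-t)@R
E
python3 - <<'E'
from h import *
for n in("top","side"):
    im,d,p=grab(n); cv2.imwrite(f"pics/{n}0.png",im[:,:,::-1]); np.savez(f"{n}0.npz",im=im,d=d,**p)
    print(n,-np.array(p["R"]).T@np.array(p["t"]))
s=ctrl.sense();print(s["t"],ctrl.tcp_to_grasp,s["eef_rot"],s["force"])
E
```

```text
top [0.45045078 0.09997853 1.00629295]
side [0.09130134 0.98056949 0.52924507]
0.1 0.1547 [[-9.59150937e-01  2.82894395e-01 -4.91023746e-04]
 [ 2.82894810e-01  9.59149949e-01 -1.37903442e-03]
 [ 8.08442934e-05 -1.46161022e-03 -9.99998929e-01]] [ 0.13812244  0.57268155 -0.1934067 ]
```

View pics/top0.png

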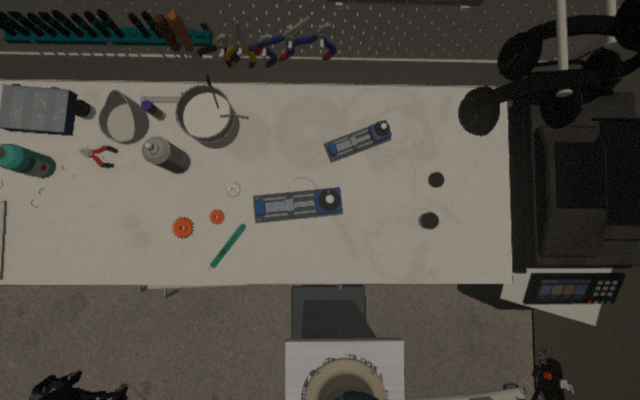

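View pics/side0.png

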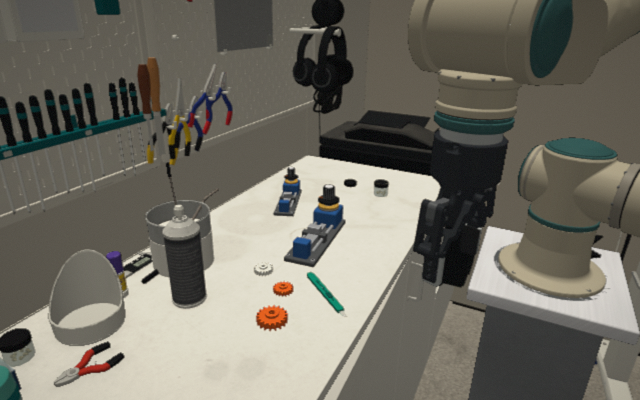

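Top view: the large gauge spans px (254..342, ~204) with its knob at (329,200). The small orange gear is at (217,216), the larger one at (183,228) and the white one at (233,188). The smaller gauge is at (358,140). Next I'll measure these.

```bash
python3 - <<'E'
from h import *
z=np.load("top0.npz");im=z["im"];d=z["d"];p={k:z[k] for k in("fx","fy","cx","cy","R","t")}
print(p["fx"])
hsv=cv2.cvtColor(im,cv2.COLOR_RGB2HSV)
def blobs(m,mn,zz):
    n,l,s,c=cv2.connectedComponentsWithStats(m.astype(np.uint8))
    for i in range(1,n):
        if s[i,4]>mn: print(s[i],c[i].round(1),plane(p,*c[i],zz).round(4), "ext mm",(s[i,2:4]*(1.006-zz)/p["fx"]*1000).round(0))
print("orange");m=(hsv[...,0]<15)&(hsv[...,1]>150)&(hsv[...,2]>100);m[:180]=0;blobs(m,40,0.010)
C=cloud(p,d)
# gauges: points by height
h=C[...,2]
for nm,(u0,v0,u1,v1) in dict(big=(245,180,350,228),small=(318,115,398,168)).items():
    H=h[v0:v1,u0:u1];
    m=((H>0.006)&(H<0.2)).astype(np.uint8);n,l,s,c=cv2.connectedComponentsWithStats(m);i=1+np.argmax(s[1:,4])
    P=C[v0:v1,u0:u1][l==i]
    r=cv2.minAreaRect((P[:,:2]*1000).astype(np.float32));print(nm,r, "h pct",np.percentile(P[:,2],[5,50,95,100]).round(3))
    K=P[P[:,2]>0.08];print("knob",K.shape,((K.min(0)+K.max(0))/2).round(4),K[:,2].max(),np.median(K[:,2]))
    Q=P[(P[:,2]>0.052)&(P[:,2]<0.06)];print("housing",cv2.minAreaRect((Q[:,:2]*1000).astype(np.float32)))
for nm,(u,v) in dict(cap1=(436,180),cap2=(429,220)).items(): print(nm,h[v-1:v+2,u-1:u+2].mean(),C[v,u])
cv2.imwrite("pics/big.png",cv2.resize(im[170:240,170:350,::-1],None,fx=4.4,fy=4.4,interpolation=cv2.INTER_CUBIC))
E
```

```text
370.5341945428404
orange
[210 210  14  13 126] [216.3 216.4] [0.48   0.3456 0.01  ] ext mm [38. 35.]
[173 218  20  20 261] [182.2 227.4] [0.4504 0.4348 0.01  ] ext mm [54. 54.]
big ((511.54937744140625, 129.79251098632812), (74.77962493896484, 236.15345764160156), 6.255107879638672) h pct [0.011 0.028 0.108 0.118]
knob (343, 3) [0.5209 0.0498 0.0991] 0.1182425972710408 0.08290113787646386
housing ((511.82635498046875, 128.31065368652344), (61.209529876708984, 222.7007598876953), 5.698130130767822)
small ((686.2092895507812, -32.24504089355469), (56.462074279785156, 179.3510284423828), 21.410856246948242) h pct [0.008 0.022 0.08  0.09 ]
knob (68, 3) [ 0.7077 -0.0887  0.0852] 0.09031323582369978 0.08653879318019148
housing ((707.6807250976562, -87.32128143310547), (38.77228927612305, 36.125267028808594), 45.00614547729492)
cap1 0.009997360905717175 [ 0.58100419 -0.24843349  0.00924438]
cap2 0.04334369253043554 [ 0.47092278 -0.21615645  0.04325447]
```

View pics/big.png

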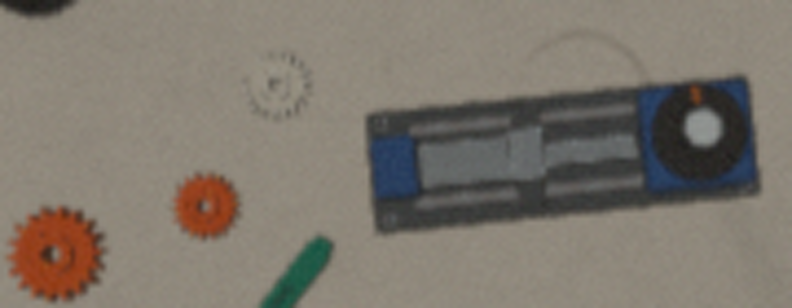

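Measurements:
- **Big gauge:** 236x75 mm, so it is the one meant. Its centre is (0.5115, 0.130) with yaw about 6° and the anvil on the +y side. The knob is at (0.520, 0.050), top z = 0.118.
- **Small gear:** at (0.480, 0.346), about 38 mm across.
- **Bed target:** about (0.505, 0.1875).

Now I'll turn the tool so the fingers close along the gauge's x, then travel.

Request:
arm_command([
  [-50,-8,13,0],
  [-50,-8,13,0],
  [-50,-8,13,0],
  [-50,-8,13,0],
  [-50,-8,13,0],
], fingers=60, grip_force=25)

```text
t: 0.72
eef_pos: [0.3783, 0.3935, 0.3389]
eef_rot: [[-0.959, 0.283, -0.0], [0.283, 0.959, -0.0], [0.0, -0.0, -1.0]]
force: [-0.3, 1.4, -0.6]
gripper_width: 0.0598
finger_force: 0.0
```

Request:
arm_command([
  [-50,-8,13,0],
  [-50,-8,13,0],
  [0,0,0,0.17],
  [0,0,0,0.17],
  [0,0,0,0.17],
])

```text
t: 1.35
eef_pos: [0.4685, 0.3507, 0.313]
eef_rot: [[-0.695, 0.719, -0.001], [0.719, 0.695, -0.001], [0.0, -0.001, -1.0]]
force: [-0.1, -0.8, 0.4]
gripper_width: 0.06
finger_force: 0.0
```

Request:
arm_command([
  [0,0,0,0.17],
  [0,0,0,0.17],
  [0,0,0,0.17],
  [0,0,0,0.16],
  [0,0,0,0],
])

```text
t: 1.98
eef_pos: [0.4683, 0.3508, 0.3132]
eef_rot: [[-0.105, 0.994, -0.001], [0.994, 0.105, -0.0], [-0.0, -0.001, -1.0]]
force: [1.0, 1.0, 0.3]
gripper_width: 0.0601
finger_force: 0.0
```

```bash
python3 - <<'E'
from h import *
s=ctrl.sense();R=np.array(s["eef_rot"]);e=np.array(s["eef_pos"]);print(s["t"],e.round(4),R.round(3).tolist(),s["gripper_width"],ctrl.tcp_to_grasp,s["qpos"],s["force"])
im,d,p=grab("wrist");cv2.imwrite("pics/w1.png",im[:,:,::-1])
hsv=cv2.cvtColor(im,cv2.COLOR_RGB2HSV);m=((hsv[...,0]<15)&(hsv[...,1]>150)&(hsv[...,2]>70)).astype(np.uint8)
n,l,st,c=cv2.connectedComponentsWithStats(m)
for i in range(1,n):
    if st[i,4]>200:
        cs,_=cv2.findContours((l==i).astype(np.uint8),0,2);k=max(cs,key=cv2.contourArea);(cc,r)=cv2.minEnclosingCircle(k)
        print(st[i],cc,r,plane(p,*cc,.010).round(4), "tool mm",((R.T@(plane(p,*cc,.010)-e))*1000).round(1), "z",np.percentile(cloud(p,d)[l==i][:,2],[10,50,90]).round(4))
E
```

```text
1.975 [0.4683 0.3508 0.3132] [[-0.105, 0.994, -0.001], [0.994, 0.105, -0.0], [-0.0, -0.001, -1.0]] 0.06014646151255451 0.1547 [3.32209934e+01 1.52296467e+01 7.71460892e+01 2.13196725e-03
 8.76705267e+01 2.71808961e+01] [0.9805168  0.95659195 0.29377629]
[ 268   43   73   77 3252] (303.5, 81.0) 38.108497619628906 [0.4511 0.4326 0.01  ] tool mm [ 83.3  -8.3 303.2] z [0.0133 0.0144 0.0199]
[ 305  169   46   46 1356] (327.4349060058594, 191.36672973632812) 23.03595542907715 [0.4805 0.3443 0.01  ] tool mm [ -7.6  11.7 303.2] z [0.0085 0.0103 0.0141]
```

View pics/w1.png

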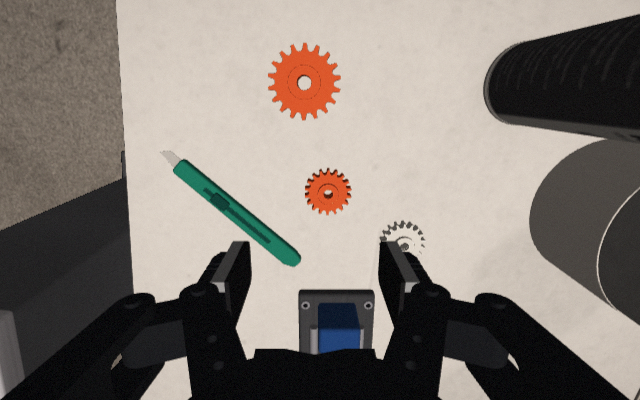

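The gear is at px (327,191), which gives tool offsets of about (-7, +12) mm. The cutter and the white gear are clear of the fingers. I'll descend partway and check fingertip depth.

Request:
arm_command([
  [-7,12,28,0],
  [0,0,30,0],
  [0,0,30,0],
  [0,0,30,0],
  [0,0,0,0],
], fingers=50)

```text
t: 2.65
eef_pos: [0.4802, 0.3446, 0.193]
eef_rot: [[-0.106, 0.994, -0.005], [0.994, 0.106, -0.003], [-0.002, -0.005, -1.0]]
force: [0.3, 0.4, -0.2]
gripper_width: 0.0496
finger_force: 0.0
```

```bash
python3 - <<'E'
from h import *
s=ctrl.sense();R=np.array(s["eef_rot"]);e=np.array(s["eef_pos"]);print(s["t"],e.round(4),s["gripper_width"])
im,d,p=grab("wrist");cv2.imwrite("pics/w2.png",im[:,:,::-1])
T=(cloud(p,d)-e)@R*1000
for sg in(-1,1):
    m=(d>0)&(abs(T[...,0])<14)&(sg*T[...,1]>20)&(sg*T[...,1]<60)&(T[...,2]<185)
    Q=T[m];print(sg,len(Q),np.percentile(Q[:,2],[50,90,99,100]).round(1),Q[:,0].min(),Q[:,0].max(),np.percentile(Q[:,1]*sg,[0,1,50]))
hsv=cv2.cvtColor(im,cv2.COLOR_RGB2HSV);m=((hsv[...,0]<15)&(hsv[...,1]>150)&(hsv[...,2]>70))
P=T[m&(d>0)&(abs(T[...,0])<35)];print(len(P),P.min(0),P.max(0),np.median(P,0))
E
```

```text
2.65 [0.4802 0.3446 0.193 ] 0.049635537323065235
-1 14578 [112.6 139.5 163.3 170.5] -13.32763889099168 13.65370047148857 [21.95599098 24.31806796 48.17299493]
1 14268 [113.  140.7 164.6 184.8] -13.871458951848862 13.964795323588557 [20.00300031 25.3566758  49.03855816]
4077 [-21.27964465 -18.61758649 176.72511355] [ 19.6695209   21.4307756  193.66643377] [  2.07986882   1.27489123 182.73511758]
```

View pics/w2.png

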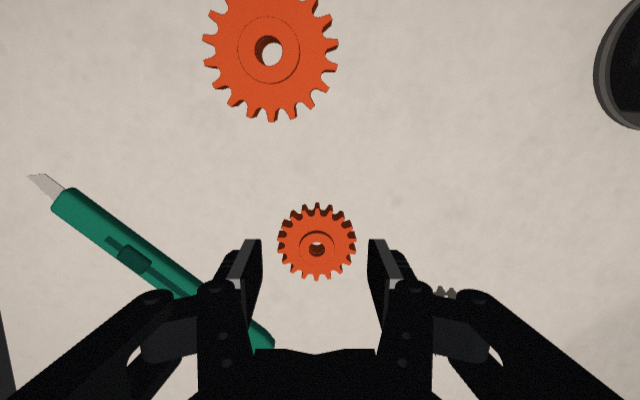

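The gear sits centred between the fingers, within about 1 mm. I'll check cutter clearance, then grasp.

```bash
python3 - <<'E'
from h import *
z=np.load("top0.npz");im=z["im"];p={k:z[k] for k in("fx","fy","cx","cy","R","t")}
hsv=cv2.cvtColor(im,cv2.COLOR_RGB2HSV);m=(hsv[...,0]>65)&(hsv[...,0]<95)&(hsv[...,1]>100);m[:215]=0;m[275:]=0;m[:,:205]=0;m[:,255:]=0
s=ctrl.sense();R=np.array(s["eef_rot"]);e=np.array(s["eef_pos"])
v,u=np.nonzero(m);P=np.array([plane(p,a,b,.012) for a,b in zip(u,v)]);T=(P-e)@R*1000
for lo in range(-90,60,10):
    q=T[(T[:,0]>=lo)&(T[:,0]<lo+10)]
    if len(q):print(lo,q[:,1].min().round(),q[:,1].max().round())
E
```

```text
-80 -36.0 -31.0
-70 -49.0 -28.0
-60 -56.0 -33.0
-50 -71.0 -42.0
-40 -78.0 -54.0
-30 -90.0 -66.0
-20 -99.0 -76.0
-10 -109.0 -86.0
0 -121.0 -98.0
10 -130.0 -108.0
20 -130.0 -119.0
```

The cutter is well clear.

Request:
arm_command([
  [0,1,11,0],
  [0,0,10,0],
  [0,0,0,0],
])

```text
t: 3.08
eef_pos: [0.4818, 0.3451, 0.1738]
eef_rot: [[-0.104, 0.995, -0.001], [0.995, 0.104, -0.001], [-0.001, -0.001, -1.0]]
force: [1.5, -0.5, -0.3]
gripper_width: 0.0501
finger_force: 0.0
```

Request:
arm_command([
  [0,0,0,0],
  [0,0,0,0],
  [0,0,0,0],
  [0,0,0,0],
], fingers=30, grip_force=25)

```text
t: 3.58
eef_pos: [0.4821, 0.3453, 0.175]
eef_rot: [[-0.104, 0.995, 0.0], [0.995, 0.104, 0.0], [0.0, 0.0, -1.0]]
force: [-0.5, 0.3, 0.2]
gripper_width: 0.039
finger_force: 25.2
```

The gear is gripped at 39 mm opening. I'll lift it and refine the gauge axes and jaw from the stored top view.

Request:
arm_command([
  [0,0,-35,0],
  [0,0,-45,0],
  [0,0,-40,0],
  [0,0,0,0],
])

```text
t: 4.08
eef_pos: [0.4826, 0.3456, 0.2992]
eef_rot: [[-0.104, 0.995, 0.007], [0.995, 0.104, 0.004], [0.003, 0.007, -1.0]]
force: [-0.6, 0.6, -0.9]
gripper_width: 0.0388
finger_force: 25.4
```

```bash
python3 - <<'E'
from h import *
def load(n):
    z=np.load(n+"0.npz");return z["im"],z["d"],{k:z[k] for k in("fx","fy","cx","cy","R","t")}
a=np.radians(6.0);G=np.array([[np.cos(a),-np.sin(a)],[np.sin(a),np.cos(a)]])
for n in("top","side"):
    im,d,p=load(n);C=cloud(p,d)
    T=np.dstack([(C[...,:2]-[.5115,.1298])@G*1000,C[...,2]*1000])
    def ext(nm,z0,z1,y0,y1,x=40):
        Q=T[(T[...,2]>z0)&(T[...,2]<z1)&(T[...,1]>y0)&(T[...,1]<y1)&(abs(T[...,0])<x)&(d>0)]
        if len(Q):print(n,nm,len(Q),"x",np.percentile(Q[:,0],[1,99]).round(1),"y",np.percentile(Q[:,1],[1,99]).round(1),"z",np.median(Q[:,2]).round(1))
    ext("anvil",46,56,75,120);ext("jaw",44,54,-35,60);ext("bed",28,36,20,84);ext("hous",53,60,-125,-40);ext("knob",112,125,-120,-40);ext("flange",79,90,-120,-40);ext("base",5,16,-130,130,60)
E
```

```text
top anvil 140 x [-17.7  17.2] y [ 84.5 110.1] z 52.9
top jaw 90 x [-14.1  14.7] y [10.  29.5] z 50.5
top bed 247 x [-27.1  27.2] y [20.8 82.9] z 32.7
top hous 195 x [-30.2  30.1] y [-112.4  -48.2] z 56.2
top knob 106 x [-12.8  14. ] y [-94.2 -67.8] z 114.6
top flange 238 x [-25.8  26.7] y [-106.3  -54.1] z 81.5
top base 847 x [-37.  37.] y [-117.1  116.8] z 12.5
side anvil 123 x [-17.3  16.7] y [ 85.9 111.7] z 51.1
side jaw 80 x [-14.5  15.7] y [ 8.7 31.2] z 48.9
side bed 129 x [-28.   28.4] y [21.5 68.5] z 31.9
side hous 124 x [-29.2  29.8] y [-105.8  -47.9] z 55.5
side knob 40 x [-12.7  13.6] y [-93.4 -65.9] z 112.9
side flange 119 x [-26.4  25.3] y [-100.   -52.9] z 80.6
side base 577 x [-36.9  35.7] y [-108.1  117.8] z 11.4
```

The gauge fit is confirmed to within about 1 mm, with the jaw face at y = 30. Now to the bed.

Request:
arm_command([
  [-40,2,0,0],
  [-40,2,0,0],
  [-40,2,0,0],
  [-39,1,0,0],
  [0,0,0,0],
])

```text
t: 4.7
eef_pos: [0.5056, 0.1858, 0.2935]
eef_rot: [[-0.1, 0.995, -0.002], [0.995, 0.1, -0.001], [-0.001, -0.002, -1.0]]
force: [-0.1, 1.2, -0.1]
gripper_width: 0.0389
finger_force: 25.4
```

Request:
arm_command([
  [0,0,0,0],
])

```text
t: 4.82
eef_pos: [0.5053, 0.1882, 0.294]
eef_rot: [[-0.104, 0.995, -0.001], [0.995, 0.104, 0.0], [0.0, -0.001, -1.0]]
force: [-0.1, 0.3, -0.1]
gripper_width: 0.0388
finger_force: 25.4
```

Request:
arm_command([
  [0,0,25,0],
  [0,0,25,0],
  [0,0,20,0],
  [0,0,10,0],
  [0,0,0,0],
])

```text
t: 5.45
eef_pos: [0.5052, 0.1884, 0.2141]
eef_rot: [[-0.105, 0.994, -0.001], [0.994, 0.105, -0.0], [-0.0, -0.001, -1.0]]
force: [0.4, -0.4, -0.0]
gripper_width: 0.039
finger_force: 25.4
```

Request:
arm_command([
  [0,0,3,0],
  [0,0,2,0],
  [0,0,0,0],
  [0,0,0,0],
])

```text
t: 5.95
eef_pos: [0.5056, 0.1878, 0.21]
eef_rot: [[-0.104, 0.995, 0.0], [0.995, 0.104, 0.0], [0.0, 0.0, -1.0]]
force: [1.0, -0.3, -0.7]
gripper_width: 0.0391
finger_force: 25.4
```

Request:
arm_command([
  [0,0,1,0],
  [0,0,0,0],
])

```text
t: 6.2
eef_pos: [0.5055, 0.1878, 0.2086]
eef_rot: [[-0.104, 0.995, -0.0], [0.995, 0.104, 0.0], [0.0, -0.0, -1.0]]
force: [-0.2, 0.4, -0.1]
gripper_width: 0.0388
finger_force: 25.4
```

Request:
arm_command([
  [0,0,1,0],
  [0,0,0,0],
])

```text
t: 6.45
eef_pos: [0.5055, 0.1878, 0.2076]
eef_rot: [[-0.104, 0.995, -0.0], [0.995, 0.104, 0.0], [0.0, -0.0, -1.0]]
force: [0.9, 0.3, -0.3]
gripper_width: 0.0389
finger_force: 25.4
```

Request:
arm_command([
  [0,0,1,0],
  [0,0,0,0],
])

```text
t: 6.7
eef_pos: [0.5055, 0.1879, 0.2069]
eef_rot: [[-0.104, 0.995, 0.0], [0.995, 0.104, 0.0], [0.0, 0.0, -1.0]]
force: [-0.6, -0.8, 2.1]
gripper_width: 0.0392
finger_force: 25.6
```

Request:
arm_command([
  [0,0,0,0],
  [0,0,0,0],
  [0,0,0,0],
  [0,0,0,0],
], fingers=52)

```text
t: 7.2
eef_pos: [0.5055, 0.1878, 0.2067]
eef_rot: [[-0.104, 0.995, -0.0], [0.995, 0.104, 0.0], [0.0, -0.0, -1.0]]
force: [0.7, -0.3, 0.4]
gripper_width: 0.0522
finger_force: 0.0
```

Request:
arm_command([
  [0,0,-10,0],
  [0,0,-30,0],
  [0,0,-40,0],
  [0,0,-50,0],
  [0,0,0,0],
])

```text
t: 7.82
eef_pos: [0.506, 0.188, 0.3426]
eef_rot: [[-0.104, 0.995, 0.01], [0.995, 0.104, 0.003], [0.002, 0.01, -1.0]]
force: [0.2, 0.5, -0.0]
gripper_width: 0.0519
finger_force: 0.0
```

```bash
python3 - <<'E'
from h import *
s=ctrl.sense();print(s["eef_pos"],s["force"])
im,d,p=grab("top");m=cv2.resize(im[170:240,230:350,::-1],None,fx=5,fy=5,interpolation=cv2.INTER_CUBIC)
w,wd,wp=grab("wrist");i2,d2,p2=grab("side");c2=cv2.resize(i2[170:270,280:360,::-1],None,fx=2.5,fy=2.5,interpolation=cv2.INTER_CUBIC)
o=np.zeros((600,800,3),np.uint8);wv=cv2.resize(w[:,:,::-1],(400,250));o[:350,:600]=m;o[350:,:400]=wv;o[350:,400:600]=c2;cv2.imwrite("pics/p1.png",o)
a=np.radians(6.0);G=np.array([[np.cos(a),-np.sin(a)],[np.sin(a),np.cos(a)]])
for n,I,D,P in(("top",im,d,p),("wrist",w,wd,wp),("side",i2,d2,p2)):
    hsv=cv2.cvtColor(I,cv2.COLOR_RGB2HSV);C=cloud(P,D);T=np.dstack([(C[...,:2]-[.5115,.1298])@G*1000,C[...,2]*1000])
    k=(hsv[...,0]<15)&(hsv[...,1]>140)&(hsv[...,2]>60)&(D>0)&(abs(T[...,1]-58)<40)&(abs(T[...,0])<40)
    if k.sum()>20:print(n,k.sum(),np.percentile(T[k],[1,50,99],axis=0).round(1).tolist())
E
```

```text
[0.50601078 0.18799965 0.34258055] [ 0.24998893  0.49113281 -0.03894477]
wrist 1491 [[-17.8, 39.0, 33.4], [0.9, 58.3, 42.3], [19.5, 75.3, 47.1]]
side 105 [[-20.1, 27.5, 30.1], [-5.5, 61.0, 42.1], [18.2, 71.4, 47.1]]
```

View pics/p1.png

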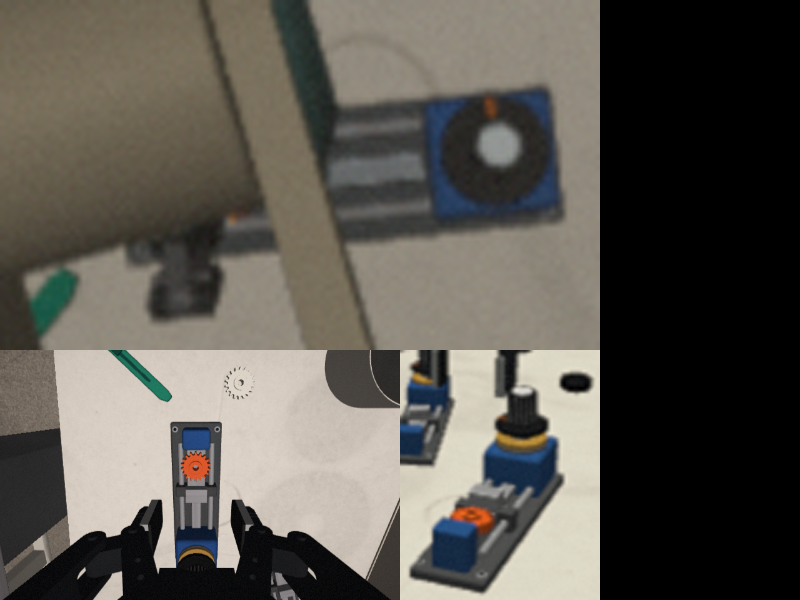

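The wrist view shows the gear flat at z = 42 mm top, centred (1, 58) on the bed between the jaws, and released. Next I'll go over the knob and pre-turn the wrist counter-clockwise.

Request:
arm_command([
  [-35,0,0,0],
  [-35,0,0,0],
  [-35,0,0,0],
  [-34,0,0,0],
  [0,0,0,0],
])

```text
t: 8.6
eef_pos: [0.5198, 0.0478, 0.3351]
eef_rot: [[-0.101, 0.995, -0.003], [0.995, 0.101, -0.0], [0.0, -0.003, -1.0]]
force: [-0.1, 0.1, -0.3]
gripper_width: 0.052
finger_force: 0.0
```

Request:
arm_command([
  [0,0,0,-0.17],
  [0,0,0,-0.17],
  [0,0,0,-0.17],
  [0,0,0,-0.17],
  [0,0,0,-0.17],
])

```text
t: 9.22
eef_pos: [0.5197, 0.0505, 0.3355]
eef_rot: [[-0.82, 0.573, -0.002], [0.573, 0.82, 0.0], [0.002, -0.001, -1.0]]
force: [-0.1, 0.1, -0.1]
gripper_width: 0.052
finger_force: 0.0
```

Request:
arm_command([
  [0,0,0,-0.17],
  [0,0,0,-0.17],
  [0,0,0,-0.17],
  [0,0,0,0],
  [0,0,0,0],
])

```text
t: 9.85
eef_pos: [0.5198, 0.05, 0.3361]
eef_rot: [[-0.994, 0.109, -0.001], [0.109, 0.994, 0.0], [0.001, 0.0, -1.0]]
force: [0.3, -0.8, -0.2]
gripper_width: 0.0517
finger_force: 0.0
```

```bash
python3 - <<'E'
from h import *
s=ctrl.sense();R=np.array(s["eef_rot"]);e=np.array(s["eef_pos"]);print(s["t"],e.round(4),np.round(s["qpos"],1),s["force"],R.round(3).tolist())
print("to knob, tool mm",(R.T@(np.array([.5201,.0500,.09])-e)*1000).round(1))
im,d,p=grab("wrist");T=(cloud(p,d)-e)@R*1000;z=cloud(p,d)[...,2]
k=(d>0)&(z>.105)&(z<.125)&(abs(T[...,0])<40)&(abs(T[...,1])<24);print(k.sum());
if k.sum():Q=T[k];print(np.percentile(Q,[1,50,99],axis=0).round(1))
E
```

```text
9.85 [0.5198 0.05   0.3361] [  1.4   4.4  86.7   0.   89.  -82.3] [ 0.29185912 -0.82919381 -0.21504361] [[-0.994, 0.109, -0.001], [0.109, 0.994, 0.0], [0.001, 0.0, -1.0]]
to knob, tool mm [ -0.5   0.  246.1]
1774
[[-16.  -16.8 220.9]
 [ -0.6  -2.6 222.6]
 [ 12.5  11.4 230.1]]
```

Request:
arm_command([
  [-1,-1,20,0],
  [0,0,20,0],
  [0,0,20,0],
  [0,0,14,0],
  [0,0,0,0],
])

```text
t: 10.52
eef_pos: [0.5205, 0.0485, 0.2617]
eef_rot: [[-0.994, 0.107, -0.002], [0.107, 0.994, 0.0], [0.002, -0.0, -1.0]]
force: [0.1, -0.0, 0.3]
gripper_width: 0.0522
finger_force: 0.0
```

Request:
arm_command([
  [0,0,0,0],
  [0,0,0,0],
  [0,0,0,0],
  [0,0,0,0],
], fingers=20, grip_force=25)

```text
t: 11.02
eef_pos: [0.521, 0.048, 0.2633]
eef_rot: [[-0.994, 0.107, 0.001], [0.107, 0.994, -0.001], [-0.002, -0.001, -1.0]]
force: [0.2, -5.2, 1.2]
gripper_width: 0.0289
finger_force: 26.5
```

```bash
python3 - <<'E'
from h import *
s=ctrl.sense();R=np.array(s["eef_rot"]);print(s["eef_pos"],"tool F",R.T@np.array(s["force"]),"M",R.T@np.array(s["moment"]),s["gripper_width"],s["finger_force"])
E
```

```text
[0.52102092 0.04801272 0.26334659] tool F [-0.72047588 -5.11490145 -1.1936639 ] M [ 0.73351494 -0.02877667 -0.00207644] 0.028944843114083612 26.5192848443985
```

The knob pulls the tool towards -y, so I'll re-centre.

Request:
arm_command([
  [0,-1,0,0],
  [0,0,0,0],
])

```text
t: 11.28
eef_pos: [0.5209, 0.0476, 0.2632]
eef_rot: [[-0.994, 0.107, 0.002], [0.107, 0.994, 0.001], [-0.002, 0.001, -1.0]]
force: [2.4, -1.1, 1.7]
gripper_width: 0.0289
finger_force: 26.5
```

```bash
cat > f.py <<'E'
from h import *
s=ctrl.sense();R=np.array(s["eef_rot"]);print(round(s["t"],2),np.round(s["eef_pos"],4),"tool F",(R.T@np.array(s["force"])).round(1),"M",(R.T@np.array(s["moment"])).round(3),round(s["gripper_width"],4),s["finger_force"],"j6",s["qpos"][5])
E
python3 f.py
```

```text
11.28 [0.5209 0.0476 0.2632] tool F [-2.5 -0.8 -1.7] M [-0.094 -0.315  0.026] 0.0289 26.540663838386536 j6 -82.71857349007068
```

Now centred. I'll make a small x trim, firm up the grip and press down in small steps.

Request:
arm_command([
  [-0.5,0,0,0],
  [0,0,1,0],
  [0,0,0,0],
], grip_force=60)

```text
t: 11.65
eef_pos: [0.5212, 0.0476, 0.2616]
eef_rot: [[-0.994, 0.106, 0.0], [0.106, 0.994, 0.001], [-0.0, 0.001, -1.0]]
force: [0.8, 0.6, 1.4]
gripper_width: 0.0282
finger_force: 59.0
```

Request:
arm_command([
  [0,0,1,0],
  [0,0,0,0],
])

```text
t: 11.9
eef_pos: [0.5212, 0.0476, 0.2607]
eef_rot: [[-0.994, 0.106, 0.0], [0.106, 0.994, 0.001], [-0.0, 0.001, -1.0]]
force: [1.4, 2.6, 3.0]
gripper_width: 0.0284
finger_force: 59.1
```

Request:
arm_command([
  [0,0,1,0],
  [0,0,0,0],
])

```text
t: 12.15
eef_pos: [0.5212, 0.0476, 0.2597]
eef_rot: [[-0.994, 0.107, 0.0], [0.107, 0.994, 0.001], [-0.0, 0.001, -1.0]]
force: [1.2, 2.6, 1.9]
gripper_width: 0.028
finger_force: 59.2
```

Request:
arm_command([
  [0,0,1,0],
  [0,0,0,0],
])

```text
t: 12.4
eef_pos: [0.5212, 0.0476, 0.2587]
eef_rot: [[-0.994, 0.106, 0.0], [0.106, 0.994, 0.001], [-0.0, 0.001, -1.0]]
force: [0.5, 3.3, 1.8]
gripper_width: 0.0282
finger_force: 59.3
```

Request:
arm_command([
  [0,0,1,0],
  [0,0,0,0],
])

```text
t: 12.65
eef_pos: [0.5212, 0.0476, 0.2578]
eef_rot: [[-0.994, 0.106, 0.0], [0.106, 0.994, 0.0], [-0.0, 0.001, -1.0]]
force: [1.3, 4.0, 1.8]
gripper_width: 0.0279
finger_force: 59.5
```

Request:
arm_command([
  [0,0,1,0],
  [0,0,0,0],
])

```text
t: 12.9
eef_pos: [0.5212, 0.0476, 0.2572]
eef_rot: [[-0.994, 0.106, 0.0], [0.106, 0.994, 0.0], [-0.0, 0.001, -1.0]]
force: [-0.6, 4.6, 4.8]
gripper_width: 0.0279
finger_force: 59.8
```

Request:
arm_command([
  [0,0,0.5,0],
  [0,0,0,0],
])

```text
t: 13.15
eef_pos: [0.5212, 0.0476, 0.257]
eef_rot: [[-0.994, 0.106, 0.0], [0.106, 0.994, 0.0], [-0.0, 0.001, -1.0]]
force: [-2.1, 4.8, 8.2]
gripper_width: 0.0279
finger_force: 60.0
```

Request:
arm_command([
  [0,0,0.5,0],
  [0,0,0,0],
])

```text
t: 13.4
eef_pos: [0.5212, 0.0476, 0.2567]
eef_rot: [[-0.994, 0.106, 0.001], [0.106, 0.994, 0.0], [-0.001, 0.001, -1.0]]
force: [-2.7, 4.3, 9.5]
gripper_width: 0.0281
finger_force: 60.1
```

Request:
arm_command([
  [0,0,0.5,0],
  [0,0,0,0],
])

```text
t: 13.65
eef_pos: [0.5212, 0.0476, 0.2565]
eef_rot: [[-0.994, 0.106, 0.001], [0.106, 0.994, 0.0], [-0.001, 0.0, -1.0]]
force: [-3.7, 3.6, 11.7]
gripper_width: 0.0281
finger_force: 60.3
```

```bash
python3 f.py
```

```text
13.65 [0.5212 0.0476 0.2565] tool F [  4.    3.2 -11.7] M [-0.969  0.659  0.009] 0.0281 60.252588987350464 j6 -82.72564858906303
```

Request:
arm_command([
  [0,0,0.5,0],
  [0,0,0,0],
])

```text
t: 13.9
eef_pos: [0.5212, 0.0476, 0.2562]
eef_rot: [[-0.994, 0.106, 0.001], [0.106, 0.994, 0.0], [-0.001, 0.001, -1.0]]
force: [-4.6, 5.5, 12.8]
gripper_width: 0.0284
finger_force: 60.4
```

Request:
arm_command([
  [0,0,0,0.08],
  [0,0,0,0.08],
  [0,0,0,0.08],
  [0,0,0,0.08],
  [0,0,0,0],
])

```text
t: 14.52
eef_pos: [0.5213, 0.0476, 0.2562]
eef_rot: [[-0.91, 0.415, 0.001], [0.415, 0.91, 0.0], [-0.001, 0.001, -1.0]]
force: [-3.9, 4.7, 11.3]
gripper_width: 0.0282
finger_force: 60.4
```

```bash
python3 f.py
```

```text
14.53 [0.5213 0.0476 0.2562] tool F [  5.4   2.7 -11.3] M [-0.655  0.976  0.001] 0.0282 60.43348431587219 j6 -64.34109409469032
```

Request:
arm_command([
  [0,0,0.5,0.08],
  [0,0,0,0.08],
  [0,0,0,0.08],
  [0,0,0,0.08],
])

```text
t: 15.02
eef_pos: [0.5213, 0.0476, 0.256]
eef_rot: [[-0.732, 0.681, 0.001], [0.681, 0.732, 0.0], [-0.001, 0.001, -1.0]]
force: [-4.7, 4.6, 14.1]
gripper_width: 0.028
finger_force: 60.5
```

```bash
python3 f.py; cat > jaw.py <<'E'
from h import *
a=np.radians(6.0);G=np.array([[np.cos(a),-np.sin(a)],[np.sin(a),np.cos(a)]])
for n in("side","top"):
    im,d,p=grab(n)
    C=cloud(p,d);T=np.dstack([(C[...,:2]-[.5115,.1298])@G*1000,C[...,2]*1000])
    Q=T[(T[...,2]>44)&(T[...,2]<54)&(T[...,1]>-35)&(T[...,1]<70)&(abs(T[...,0])<16)&(d>0)]
    print(n,len(Q),np.percentile(Q[:,1],[1,50,99]).round(1) if len(Q) else "")
    hsv=cv2.cvtColor(im,cv2.COLOR_RGB2HSV);k=(hsv[...,0]<12)&(hsv[...,1]>150)&(hsv[...,2]>60)&(d>0)&(abs(T[...,1]-50)<45)&(abs(T[...,0])<30)
    if k.sum()>10:print(" gear",k.sum(),np.percentile(T[k],[2,50,98],axis=0).round(1).tolist())
E
python3 jaw.py
```

```text
15.03 [0.5213 0.0476 0.256 ] tool F [  6.6   0.2 -14.1] M [-0.104  1.078 -0.144] 0.028 60.52433967590332 j6 -45.91828983445274
side 99 [13.5 31.9 66.6]
 gear 101 [[-19.9, 40.4, 34.8], [-6.3, 60.0, 41.7], [17.2, 70.6, 46.6]]
top 142 [15.3 31.1 68.7]
 gear 131 [[-15.1, 44.1, 15.2], [0.2, 59.0, 43.5], [17.3, 74.9, 48.0]]
```

The jaw is driven: about 5 mm for 0.64 rad, Mz ≈ -0.14. Continuing.

Request:
arm_command([
  [0,0,0,0.08],
  [0,0,0,0.08],
  [0,0,0,0.08],
  [0,0,0,0.08],
  [0,0,0,0.08],
])

```text
t: 15.75
eef_pos: [0.5213, 0.0475, 0.256]
eef_rot: [[-0.409, 0.912, 0.001], [0.912, 0.409, -0.0], [-0.001, 0.001, -1.0]]
force: [-5.7, 4.0, 13.6]
gripper_width: 0.0279
finger_force: 60.6
```

```bash
python3 f.py
```

```text
15.75 [0.5213 0.0475 0.256 ] tool F [  6.   -3.5 -13.6] M [ 0.331  0.946 -0.107] 0.0279 60.56765377521515 j6 -22.999380590010933
```

Request:
arm_command([
  [0,0,0,0.08],
  [0,0,0,0.08],
  [0,0,0,0.08],
  [0,0,0,0.08],
  [0,0,0,0.08],
])

```text
t: 16.38
eef_pos: [0.5213, 0.0475, 0.256]
eef_rot: [[-0.022, 1.0, 0.001], [1.0, 0.022, -0.0], [-0.0, 0.001, -1.0]]
force: [-5.2, 3.9, 13.6]
gripper_width: 0.0283
finger_force: 60.6
```

```bash
python3 f.py; python3 jaw.py
```

```text
16.38 [0.5213 0.0475 0.256 ] tool F [  4.   -5.1 -13.6] M [ 0.718  0.641 -0.114] 0.0283 60.586329102516174 j6 -0.08058116381564874
side 95 [21.1 38.2 67.9]
 gear 98 [[-18.9, 40.1, 33.0], [-6.0, 61.8, 42.1], [17.3, 72.2, 46.9]]
top 138 [21.5 37.1 69.6]
 gear 132 [[-16.7, 46.8, 32.8], [0.2, 61.0, 43.7], [16.9, 75.6, 49.7]]
```

Request:
arm_command([
  [0,0,0,0.08],
  [0,0,0,0.08],
  [0,0,0,0.08],
])

```text
t: 16.85
eef_pos: [0.5213, 0.0475, 0.256]
eef_rot: [[0.216, 0.976, 0.001], [0.976, -0.216, -0.0], [-0.0, 0.001, -1.0]]
force: [-4.6, 4.2, 14.2]
gripper_width: 0.0282
finger_force: 60.6
```

```bash
python3 f.py
```

```text
16.85 [0.5213 0.0475 0.256 ] tool F [  3.1  -5.3 -14.2] M [ 0.78   0.433 -0.103] 0.0282 60.565091371536255 j6 13.670545264252812
```

Request:
arm_command([
  [0,0,0,0.08],
  [0,0,0,0.08],
])

```text
t: 17.1
eef_pos: [0.5213, 0.0475, 0.256]
eef_rot: [[0.369, 0.929, 0.001], [0.929, -0.369, -0.0], [-0.0, 0.001, -1.0]]
force: [-5.1, 3.6, 14.0]
gripper_width: 0.0282
finger_force: 60.6
```

```bash
python3 f.py
```

```text
17.1 [0.5213 0.0475 0.256 ] tool F [  1.5  -6.  -14. ] M [ 0.891  0.275 -0.187] 0.0282 60.62978982925415 j6 22.83590531690071
```

Request:
arm_command([
  [0,0,0,0.08],
  [0,0,0,0.08],
])

```text
t: 17.35
eef_pos: [0.5213, 0.0475, 0.256]
eef_rot: [[0.512, 0.859, 0.001], [0.859, -0.512, -0.001], [0.0, 0.001, -1.0]]
force: [-5.8, 3.9, 13.3]
gripper_width: 0.0281
finger_force: 60.6
```

```bash
python3 f.py; python3 jaw.py
```

```text
17.35 [0.5213 0.0475 0.256 ] tool F [  0.3  -6.9 -13.3] M [ 0.935  0.036 -0.26 ] 0.0281 60.60488998889923 j6 31.994214819719488
side 97 [24.6 41.3 69.3]
 gear 86 [[-19.7, 46.3, 33.6], [-8.0, 64.9, 42.3], [16.9, 75.3, 47.2]]
top 130 [25.1 39.6 69.4]
 gear 134 [[-16.0, 49.5, 33.3], [-0.2, 64.5, 43.5], [16.2, 80.6, 49.1]]
```

Mz has risen to -0.26 with the jaw stalled against the gear, so the clutch has begun to slip (about 0.1 rad so far). I'll turn roughly 0.9 rad more, checking midway.

Request:
arm_command([
  [0,0,0,0.08],
  [0,0,0,0.08],
  [0,0,0,0.08],
  [0,0,0,0.08],
  [0,0,0,0.08],
])

```text
t: 18.08
eef_pos: [0.5213, 0.0475, 0.256]
eef_rot: [[0.806, 0.591, 0.001], [0.591, -0.806, -0.001], [0.0, 0.001, -1.0]]
force: [-5.7, 4.3, 13.8]
gripper_width: 0.0285
finger_force: 60.6
```

```bash
python3 f.py; python3 jaw.py
```

```text
18.07 [0.5213 0.0475 0.256 ] tool F [ -2.   -6.8 -13.8] M [ 0.881 -0.381 -0.244] 0.0285 60.56890368461609 j6 54.91404470836792
side 101 [25.1 41.3 69.7]
 gear 87 [[-19.7, 45.4, 33.3], [-7.9, 64.3, 42.0], [17.2, 75.4, 46.5]]
top 125 [25.  38.4 69.5]
 gear 134 [[-16.0, 49.6, 30.8], [0.2, 63.9, 43.2], [16.2, 80.6, 47.8]]
```

The jaw is stalled and torque is steady at the slip level, with slip about 0.5 rad. I'll turn 0.48 rad more, then raise, open and retreat.

Request:
arm_command([
  [0,0,0,0.1],
  [0,0,0,0.1],
  [0,0,0,0.1],
  [0,0,0,0.1],
  [0,0,0,0.08],
])

```text
t: 18.8
eef_pos: [0.5212, 0.0474, 0.256]
eef_rot: [[0.988, 0.152, 0.001], [0.152, -0.988, -0.001], [0.001, 0.001, -1.0]]
force: [-4.4, 3.9, 13.5]
gripper_width: 0.0281
finger_force: 60.6
```

```bash
python3 f.py
```

```text
18.8 [0.5212 0.0474 0.256 ] tool F [ -3.8  -4.6 -13.5] M [ 0.534 -0.817 -0.283] 0.0281 60.566099882125854 j6 82.4250746479722
```

Request:
arm_command([
  [0,0,-1,0],
  [0,0,-1,0],
  [0,0,-2,0],
  [0,0,-2,0],
  [0,0,0,0],
])

```text
t: 19.42
eef_pos: [0.5212, 0.0474, 0.2601]
eef_rot: [[0.988, 0.154, 0.0], [0.154, -0.988, -0.0], [-0.0, 0.0, -1.0]]
force: [1.2, 3.6, 1.3]
gripper_width: 0.028
finger_force: 59.5
```

Request:
arm_command([
  [0,0,0,0],
  [0,0,0,0],
  [0,0,0,0],
  [0,0,0,0],
], fingers=52)

```text
t: 19.92
eef_pos: [0.5211, 0.0473, 0.26]
eef_rot: [[0.988, 0.154, -0.0], [0.154, -0.988, -0.0], [-0.0, 0.0, -1.0]]
force: [-0.3, 0.4, 0.4]
gripper_width: 0.0523
finger_force: 0.0
```

Request:
arm_command([
  [0,0,-15,0],
  [0,0,-30,0],
  [0,0,-30,0],
  [0,0,-25,0],
  [0,0,0,0],
])

```text
t: 20.55
eef_pos: [0.5214, 0.0474, 0.3634]
eef_rot: [[0.988, 0.154, 0.006], [0.154, -0.988, 0.0], [0.006, 0.001, -1.0]]
force: [-0.2, -0.2, -0.5]
gripper_width: 0.0518
finger_force: 0.0
```

```bash
python3 f.py; python3 jaw.py; python3 - <<'E'
from h import *
i2,d2,p2=grab("side");cv2.imwrite("pics/f1.png",cv2.resize(i2[150:310,260:400,::-1],None,fx=3.6,fy=3.6,interpolation=cv2.INTER_CUBIC))
E
```

```text
20.55 [0.5214 0.0474 0.3634] tool F [-0.3  0.2  0.5] M [ 0.035 -0.03  -0.043] 0.0518 0.0 j6 82.28600445868774
side 105 [25.2 41.2 69. ]
 gear 86 [[-19.9, 45.9, 34.8], [-8.2, 64.4, 42.1], [17.7, 75.1, 46.7]]
top 128 [24.9 38.9 69.6]
 gear 132 [[-16.1, 49.5, 37.6], [0.2, 64.3, 43.1], [15.8, 80.3, 49.7]]
```

View pics/f1.png

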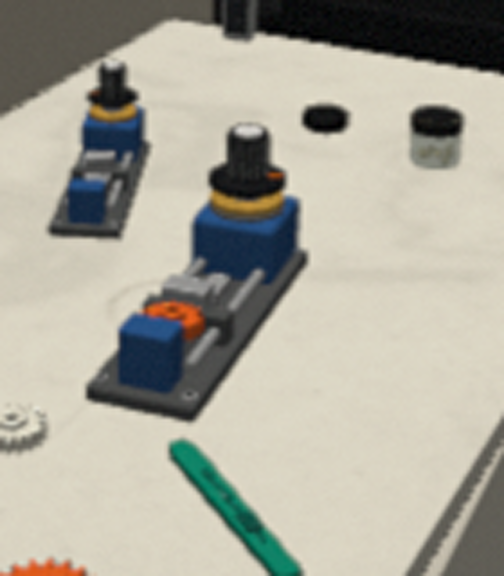

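The side view shows the gear flat and clamped between jaw and anvil (px 175,318), the knob up and free, and the bystanders in place. Slip is about 1.0 rad. I'll hand in.

```bash
python3 -c "
from workcell import ctrl
print(ctrl.finish_job())"
```

```text
the job is handed in; nothing more can be done
None
```

The small orange gear is clamped flat on the bed of the blue gauge, the clutch slipped by an estimated 1.0 rad (about a sixth of a turn), the knob is released, and the job was handed in at about 21 s.

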